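# Slide the vial tray home in the sampler

## Task

Push the vial tray along the sampler's deck with your fingertips, straight through the narrow gap between the two steel guide blocks, until it is fully home against the rubber stop behind them. Only push it, without ramming it: the tray stays flat on the deck and is never lifted, its vials stay in their wells, and everything else stays where it stands.

Things in the scene. Friction and masses are not known exactly. Their poses are not given: they have to be found in the camera images.
- sampler: Open-deck liquid-chromatography sampler, fixed, 430 x 380 mm: white tub, flat aluminium deck 40 mm above the bench. Origin: on the bench, under the middle of the gap. +x: the way the tray travels (away from the robot, turned up to 0.25 rad), +y left. Behind x = 75 mm, at |y| above 80 mm, stand a cooler with the parked needle arm and a sampling unit (up to 145 mm above the deck); rear panel and rail at x = 173 to 195 mm (120).
- gap (a point): Middle of the gap, at deck height (axes as the sampler). Two fixed dark steel guide blocks, 40 mm high (left one with wash ports on top, 6 mm more), stand from 18 mm before to 18 mm behind this point. Facing sides at y = +34 and -34 mm: gap 68 mm for the 64 mm tray. Their front inner corners are rounded by 8 mm; outer sides at y = +88 and -88 mm.
- stop (a point): Foot of the rubber-faced end stop at deck height, 118 mm beyond the gap's middle; stop 22 mm high. The tray is home when its leading end touches it: tray origin then 71 mm beyond the gap's middle, its near end 6 mm past the rear of the guide blocks. Between gap and stop, two low rails (8 mm high, 72 mm apart) flank the tray.
- apron (a point): Point on the centre line of the open front deck, at deck height, 100 mm before the gap's middle (axes as the sampler). The deck's free front edge lies 130 mm nearer the robot than this point; 22 mm high tub walls run along both sides at y = +180 and -180 mm.
- tray: Loose slate-grey plastic vial tray, block 94 long (x) x 64 wide (y) x 26 mm high, flat upright sides, 24 round wells (6 x 4, 13 mm wide), dark half-round notch at the foot of its near (-x) end; 0.11 to 0.22 kg, slides with ordinary friction. Origin: centre of underside, z up. Starts flat on the deck before the gap, up to 30 mm off the centre line and turned up to 0.35 rad.
- vial1: Loose capped glass vial, 12 mm diameter x 32 mm, in the tray's well at x = 37.5, y = 22.5 mm of the tray, standing out 10 mm above the tray. Origin: centre of its foot, 4 mm above the tray's underside.
- vial2: Loose capped glass vial, 12 mm diameter x 32 mm, in the tray's well at x = 22.5, y = 22.5 mm of the tray, standing out 10 mm above the tray. Origin: centre of its foot, 4 mm above the tray's underside.
- vial3: Loose capped glass vial, 12 mm diameter x 32 mm, in the tray's well at x = 7.5, y = 22.5 mm of the tray, standing out 10 mm above the tray. Origin: centre of its foot, 4 mm above the tray's underside.
- vial4: Loose capped glass vial, 12 mm diameter x 32 mm, in the tray's well at x = -7.5, y = 22.5 mm of the tray, standing out 10 mm above the tray. Origin: centre of its foot, 4 mm above the tray's underside.
- vial5: Loose capped glass vial, 12 mm diameter x 32 mm, in the tray's well at x = 37.5, y = 7.5 mm of the tray, standing out 10 mm above the tray. Origin: centre of its foot, 4 mm above the tray's underside.
- spare_vial1: Bystander: capped vial, 12 mm diameter x 32 mm, standing loose on the deck at the left near its front edge. Origin: centre of its foot.
- spare_vial2: Bystander: capped vial, 12 mm diameter x 32 mm, standing loose on the deck at the left, nearer the guide block. Origin: centre of its foot.
- cap_jar: Bystander: small round jar with a white lid, 36 mm diameter x 42 mm, on the deck at the right. Origin: centre of its foot.
- wrench: Bystander: steel open-end wrench, 130 mm long, lying on the bench to the right of the sampler.
- amber_bottle: Bystander: amber glass bottle, 68 mm diameter x 145 mm, on the bench to the left. Origin: centre of its foot.
- beaker: Bystander: glass beaker, 70 mm diameter x 90 mm, on the bench to the right. Origin: centre of its foot.
- vial_box: Bystander: closed clear vial box with a grey lid, 85 x 125 x 59 mm, on the bench to the left. Origin: centre of its underside.
Not all that is in view belongs to the job. Leave any orange or white look-alike of the tray alone.

How it is judged:
By the outcome, as a careful person would: the job done as asked, in the order asked, and still so for the second after the job is handed in, with the robot touching nothing.
It also fails if it takes over 58 s, if anything falls off the work surface, if the arm or the gripper's body presses on something with over 40 N, if the wrist force passes 120 N, or if a joint passes its speed limit or range.

## Robot

A 7-joint arm with a two-finger parallel gripper is mounted at the origin on the work surface. World frame = base frame: x ahead of the robot, y to its left, z up, the work surface at z = 0. Lengths are in m, angles in rad, forces in N, time in s.
With the tool pointing down it reaches from about 0.35 to 0.9 m from the base axis. Payload 8.1 kg.
Tool frame: the origin (TCP) lies on the centre line of the jaws, within the pads' length; the fingertips stand r.tip_reach ahead of it and the grasp point (between the pads) lies 3 mm ahead of it (r.tip_reach is the distance from the TCP to the fingertips, in m); z points along the fingers, y is the direction in which the jaws open and shut (so a half turn about z gives the same grasp; the last joint's range is limited). The gripper opens to 85 mm and grips with 20 to 120 N. Pads are 22 mm wide; open, the fingers measure 114 mm over their backs; the gripper's body (76 mm by 85 mm) begins 54 mm behind the grasp point. The pads swing forward as they close: fully open they stand 13 mm farther back than shut.
Start: joints at [1.054, 0.434, 0.025, 1.573, -0.012, 1.134, -0.075], TCP at [0.251, -0.572, 0.253] pointing down, gripper open.
Joint ranges: [-2.62, 2.62], [-0.44, 2.09], [-1.27, 1.32], [0.08, 2.57], [-1.32, 4.46], [0.12, 2], [-2.74, 2.74]. Speed limits (rad/s): [2.22, 2.22, 3.01, 3.01, 3.14, 3.14, 3.14].

## Interface

Orientations are given as a rotation vector (axis times angle).
In Python, from cell import status, snapshot, r gives the robot as it stands.
- The arm moves only by the shell command python3 -m crank 'ROWS' [FORCE]. ROWS is JSON, a list of rows, each an object of numbers: "dx", "dy", "dz": the shift along the tool's x, y, z in units of 40 mm (1.0 is 40 mm); "yaw": the turn about the tool's z in units of 5 degrees (1.0 is 5 degrees); "grip": the gripper command: -1 is shut, 1 is fully open, values between are in proportion. A call has 1 to 12 rows; each row shifts and turns the commanded pose from where the row before left it, along the tool's axes as they then stand; what a row does not reach is not made up. A row lasts 1/12 s, in which the tool goes at most 41.7 mm and 7.16 degrees, less where a joint would pass 70% of its speed; a pose out of reach is approached as far as the arm can. A call is refused whole if a number of a shift passes 1 or a number of a turn 1, either way. A call with a gripper value outside its range is refused whole. The fingers move at their own pace and stop on an object; FORCE is the grip in N (left out, the last holds). Time passes only in rows, so rows that do not move let the fingers close. It gives the time, the measured TCP pose, the force and the opening at its end, in the units of the state.
- status.read_state(): the state, without advancing time (a new reading comes with each control period).
- snapshot(name): name is "scene" or "top" or "wrist"; returns a dict with "image" (400x640x3 uint8, red, green, blue), "intrinsics" (3x3 intrinsics, pixels), "k1" (the pictures are not rectified: a ray, as slopes to the right and down, at radius r is drawn at 1 + k1 r^2 times it, then the intrinsics apply), "cam_to_world" (4x4, takes a point from camera to world coordinates); the wrist camera has in their place "mount" (4x4, takes a point from camera to tool coordinates, whose origin is the TCP and whose axes are the flange's). Camera axes: x right, y up, looking along -z (the intrinsics and any distortion apply to the point x, -y, -z); pixel columns grow to the right and rows downward; lengths in m; the calibration is good to about 2 mm. A picture is of the moment at which its call begins: read the wrist's pose just before it. There is no depth.
- r.hand_in(): hands the job in, once; it reports no verdict.
The state is a dict: "t": time; "q": joint angles; "joint_vel": joint speeds; "tau": joint torques, N m; "ee_pos": TCP position; "tool_rot": TCP orientation; "ft_force": force on the tool from outside, world axes, zero at the start; "wrist_torque": the same for the moment, N m; "opening": opening from 0.0 (shut) to 1.0 (fully open).
Only numpy, scipy, OpenCV 4.12 (cv2) and the standard library are available. Lean on these libraries where they do the work, as an engineer would, in place of code of your own. Each camera call takes 0.05 s, during which the arm holds its last target.

## Working session

There is one attempt and no reset: what is moved stays moved. The work goes in short steps, Python scripts to look and compute and a shell command to move; the robot and the scene stay as the last step left them, time stands still between calls to the robot, and variables do not carry over. Pictures are saved under pics/ and viewed, and the job is handed in when it is done.

```bash
ls; mkdir -p pics; python3 - <<'E'
from cell import status, snapshot, r
import cv2
s=status.read_state(); print(s, r.tip_reach)
for n in ["scene","top","wrist"]:
    d=snapshot(n); cv2.imwrite(f"pics/{n}0.png",d["image"][:,:,::-1]); print({k:v for k,v in d.items() if k!="image"})
E
```

```text
pics
{'t': 0.0, 'q': array([ 1.05438317,  0.43521888,  0.02498399,  1.57412298, -0.01159492,
        1.13397668, -0.07508733]), 'joint_vel': array([ 1.37409305e-03,  9.65236413e-05, -1.75119323e-03,  4.84644810e-04,
       -7.84727648e-04, -1.04646840e-03,  4.18612303e-04]), 'tau': array([-1.39392643e-03, -6.70482159e+01,  1.02458317e+00, -3.16214275e+01,
        1.55105215e-02,  1.24719104e-02, -3.95397251e-05]), 'ee_pos': array([ 0.25106609, -0.57183494,  0.2525186 ]), 'tool_rot': array([-3.07313041e+00, -6.44978000e-01,  7.42046297e-04]), 'ft_force': array([-0.44162123, -0.41567623,  0.63343025]), 'wrist_torque': array([ 0.00476956, -0.02238985,  0.01664445]), 'opening': 1.001137052444729} 0.022
{'intrinsics': array([[387.97685444,   0.        , 321.67824607],
       [  0.        , 387.97685444, 197.13403801],
       [  0.        ,   0.        ,   1.        ]]), 'k1': 0.00600885963090542, 'cam_to_world': array([[ 0.62484598, -0.49919503,  0.60030977,  1.0886185 ],
       [ 0.78046387,  0.42011202, -0.46301408, -0.47488839],
       [-0.02106302,  0.75783258,  0.65210899,  0.7388080
[... 376 characters left out ...]
 0.00731191, -0.03071215],
       [ 0.00525927,  0.12384873,  0.99228717,  1.08714837],
       [ 0.        ,  0.        ,  0.        ,  1.        ]])}
{'intrinsics': array([[296.40271697,   0.        , 321.05555356],
       [  0.        , 296.40271697, 198.63420744],
       [  0.        ,   0.        ,   1.        ]]), 'k1': -0.011658132514820702, 'mount': array([[-1.28176356e-07,  9.52711914e-01,  3.03874989e-01,
         7.66697695e-02],
       [ 9.99999752e-01,  2.14289192e-04, -6.71419819e-04,
        -3.37291245e-04],
       [-7.04786787e-04,  3.03874914e-01, -9.52711677e-01,
        -1.20794233e-01],
       [ 0.00000000e+00,  0.00000000e+00,  0.00000000e+00,
         1.00000000e+00]])}
```

View pics/scene0.png

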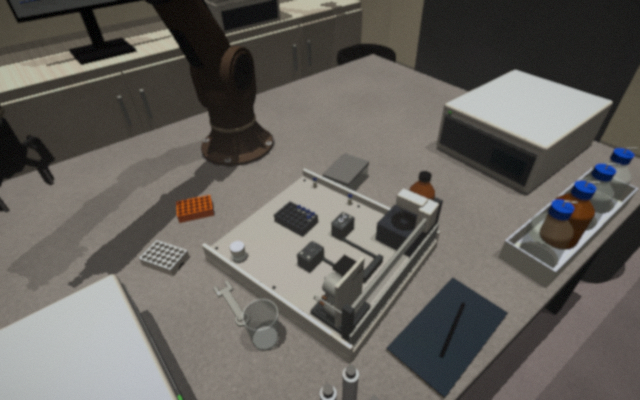

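View pics/top0.png

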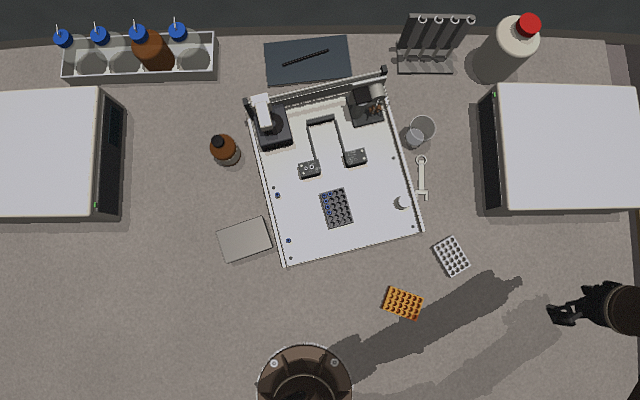

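View pics/wrist0.png

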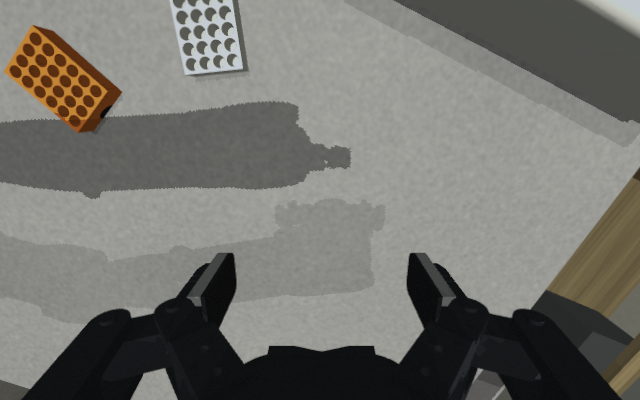

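```bash
python3 - <<'E'
import cv2
a=cv2.imread('pics/top0.png')[70:330,200:460]
cv2.imwrite('pics/top0c.png',cv2.resize(a,(780,600)[:1]+(780,) if 0 else (600,600),interpolation=cv2.INTER_CUBIC))
E
```

```text
(no output)
```

View pics/top0c.png

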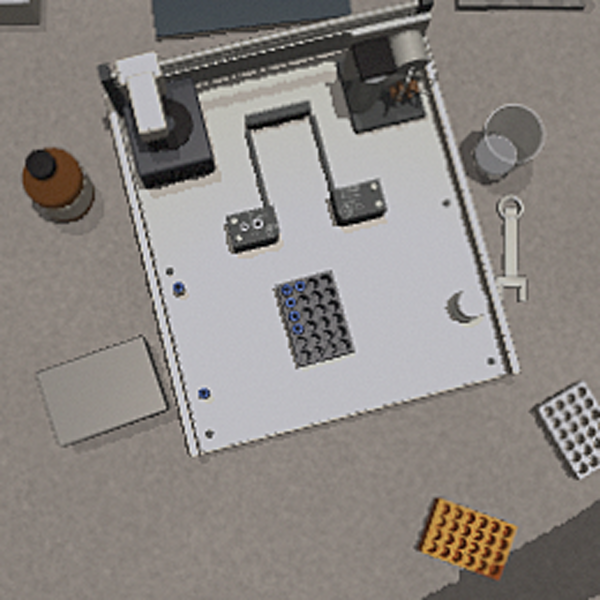

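```bash
python3 - <<'E'
import cv2
a=cv2.imread('pics/top0.png')[100:240,280:420]
cv2.imwrite('pics/top0d.png',cv2.resize(a,(600,600),interpolation=cv2.INTER_CUBIC))
E
```

```text
(no output)
```

View pics/top0d.png

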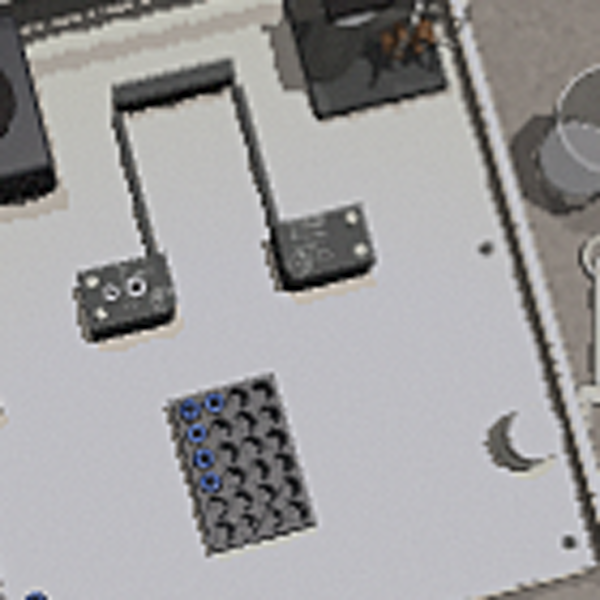

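The top view shows the tray at about crop (242,463), its left column and front row holding vials, and the gap midway between the blocks at about (220,275). I'll turn these pixels into poses.

```bash
cat > h.py <<'E'
import numpy as np, cv2
from scipy.spatial.transform import Rotation as R
from scipy.optimize import least_squares
from cell import status, snapshot, r
def cam(n):
    s=status.read_state(); d=snapshot(n)
    if 'mount' in d:
        T=np.eye(4);T[:3,:3]=R.from_rotvec(s['tool_rot']).as_matrix();T[:3,3]=s['ee_pos'];d['cam_to_world']=T@d['mount']
    return d
def proj(d,P):
    P=np.atleast_2d(P);T=np.linalg.inv(d['cam_to_world']);p=P@T[:3,:3].T+T[:3,3]
    u=np.c_[p[:,0]/-p[:,2],-p[:,1]/-p[:,2]];rr=(u**2).sum(1,keepdims=True);u=u*(1+d['k1']*rr)
    K=d['intrinsics'];return u@K[:2,:2].T+K[:2,2]
def pose(p,P):
    c,s=np.cos(p[2]),np.sin(p[2]);P=np.asarray(P,float)
    return np.c_[p[0]+c*P[:,0]-s*P[:,1],p[1]+s*P[:,0]+c*P[:,1],P[:,2]]
def fit(d,P,uv,x0):
    f=lambda p:(proj(d,pose(p,P))-uv).ravel()
    o=least_squares(f,x0,loss='soft_l1');return o.x,o.fun.reshape(-1,2)
def rel(g,t):  # t in frame g
    c,s=np.cos(g[2]),np.sin(g[2]);dx,dy=t[0]-g[0],t[1]-g[1]
    return np.array([c*dx+s*dy,-s*dx+c*dy,t[2]-g[2]])
E
python3 - <<'E'
from h import *
np.set_printoptions(precision=4,suppress=True)
d=snapshot('top')
k=4.2857;off=np.array([280,100])
B=np.array([[18,88,80],[18,34,80],[-18,88,80],[18,-88,80],[-18,-88,80]])/1e3
uv=np.array([[77,272],[165,255],[83,327],[360,203],[373,255]])/k+off
B=np.r_[B,[[-.23,.18,.04],[-.23,-.18,.04]]]
uv=np.r_[uv,np.array([[203,450],[508,373]])/2.3077+[200,70]]
g,e=fit(d,B,uv,[.6,0,.2]);print('gap',g);print(e)
T=np.array([[47,32,66],[47,-32,66],[-47,-32,66],[-47,32,66]])/1e3
# corners
uv=np.array([[168,402],[272,375],[315,523],[208,548]])/k+off
t,e=fit(d,T,uv,[.5,0,.2]);print('tray',t);print(e);print(rel(g,t))
# draw
E
```

```text
gap [ 0.5951 -0.0816  0.2352]
[[-0.2958 -0.2271]
 [-0.431  -1.3751]
 [ 1.735   0.3157]
 [-0.2229 -0.6214]
 [ 0.4569  0.4355]
 [-0.7551  1.4787]
 [ 0.2214 -0.0115]]
tray [ 0.4773 -0.0887  0.2433]
[[ 0.1687 -0.4478]
 [-0.1323 -0.4409]
 [-0.4113  0.1757]
 [ 0.3667  0.8006]]
[-0.1161  0.0206  0.0082]
```

```bash
python3 -m crank '[{"dx":0.4,"dy":-0.5},{"dx":0.4,"dy":-0.5},{"dx":0.4,"dy":-0.5},{"dx":0.4,"dy":-0.5},{"dx":0.5,"dy":-0.5},{"dx":0.5,"dy":-0.5},{"dx":0.5,"dy":-0.5},{"dx":0.5,"dy":-0.5},{"dx":0.5,"dy":-0.5},{"dx":0.5,"dy":-0.5},{"dx":0.5,"dy":-0.5},{"dx":0.5,"dy":-0.5}]'; python3 -m crank '[{"dx":0.5,"dy":-0.4},{"dx":0.5,"dy":-0.4},{"dx":0.5,"dy":-0.4},{"dx":0.5,"dy":-0.4,"yaw":0.4},{"dx":0.5,"dy":-0.4,"yaw":0.4},{"dx":0.5,"dy":-0.4,"yaw":0.4},{"dx":0.5,"dy":-0.4,"yaw":0.4},{"dx":0.5,"yaw":0.4},{},{},{}]'
python3 - <<'E'
from h import *
s=status.read_state();print(s['ee_pos'],s['tool_rot'],s['t'])
d=cam('wrist');cv2.imwrite('pics/w1.png',d['image'][:,:,::-1])
import pickle;pickle.dump(d,open('w1.pkl','wb'))
E
```

```text
[ 0.2511622  -0.57201855  0.25281491] [-3.07370377e+00 -6.45072069e-01  4.42024929e-04] 0.2$[0]: bad value
$[0]: bad value
```

View pics/w1.png

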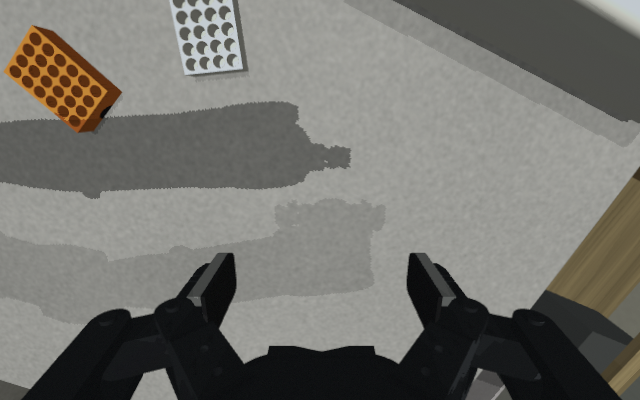

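```bash
python3 -m crank '[{"dx":0.4,"dy":-0.5,"dz":0,"yaw":0,"grip":1}]'
```

```text
t: 0.33
ee_pos: [0.2554, -0.5509, 0.2528]
tool_rot: [3.074, 0.638, -0.003]
ft_force: [-0.4, 0.7, -0.4]
opening: 1.0
```

```bash
python3 -m crank '[{"dx":0.4,"dy":-0.5,"dz":0,"yaw":0,"grip":1},{"dx":0.4,"dy":-0.5,"dz":0,"yaw":0,"grip":1},{"dx":0.4,"dy":-0.5,"dz":0,"yaw":0,"grip":1},{"dx":0.5,"dy":-0.5,"dz":0,"yaw":0,"grip":1},{"dx":0.5,"dy":-0.5,"dz":0,"yaw":0,"grip":1},{"dx":0.5,"dy":-0.5,"dz":0,"yaw":0,"grip":1},{"dx":0.5,"dy":-0.5,"dz":0,"yaw":0,"grip":1},{"dx":0.5,"dy":-0.5,"dz":0,"yaw":0,"grip":1},{"dx":0.5,"dy":-0.5,"dz":0,"yaw":0,"grip":1},{"dx":0.5,"dy":-0.5,"dz":0,"yaw":0,"grip":1},{"dx":0.5,"dy":-0.5,"dz":0,"yaw":0,"grip":1}]'
python3 -m crank '[{"dx":0.5,"dy":-0.4,"dz":0,"yaw":0,"grip":1},{"dx":0.5,"dy":-0.4,"dz":0,"yaw":0,"grip":1},{"dx":0.5,"dy":-0.4,"dz":0,"yaw":0,"grip":1},{"dx":0.5,"dy":-0.4,"dz":0,"yaw":0.4,"grip":1},{"dx":0.5,"dy":-0.4,"dz":0,"yaw":0.4,"grip":1},{"dx":0.5,"dy":-0.4,"dz":0,"yaw":0.4,"grip":1},{"dx":0.5,"dy":-0.4,"dz":0,"yaw":0.4,"grip":1},{"dx":0.4,"dy":0,"dz":0,"yaw":0.4,"grip":1},{"dx":0,"dy":0,"dz":0,"yaw":0,"grip":1},{"dx":0,"dy":0,"dz":0,"yaw":0,"grip":1},{"dx":0,"dy":0,"dz":0,"yaw":0,"grip":1}]'
python3 - <<'E'
from h import *
s=status.read_state();print(s['ee_pos'],s['tool_rot'],s['t'])
d=cam('wrist');cv2.imwrite('pics/w2.png',d['image'][:,:,::-1])
import pickle;pickle.dump(d,open('w2.pkl','wb'))
E
```

```text
t: 1.25
ee_pos: [0.3601, -0.2611, 0.2534]
tool_rot: [3.074, 0.645, 0.0]
ft_force: [0.1, -0.5, 0.1]
opening: 1.003
t: 2.17
ee_pos: [0.4624, -0.1025, 0.2531]
tool_rot: [3.119, 0.375, -0.001]
ft_force: [0.0, -0.6, -0.3]
opening: 0.999
[ 0.46244681 -0.10252482  0.2530875 ] [ 3.11895859e+00  3.75017890e-01 -1.42914457e-03] 2.1667
```

View pics/w2.png

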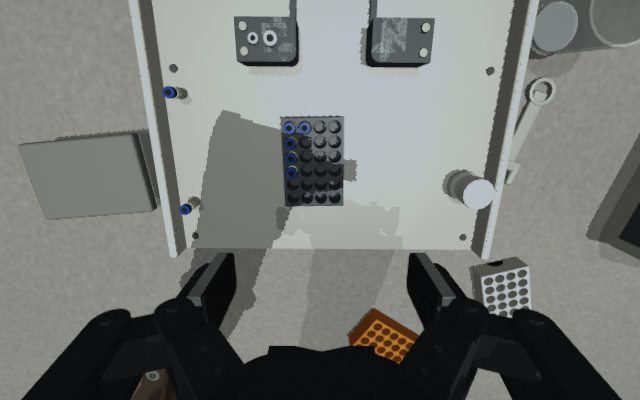

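```bash
python3 - <<'E'
import cv2
a=cv2.imread('pics/w2.png')
cv2.imwrite('pics/w2a.png',cv2.resize(a[0:100,220:450],(0,0),fx=3.4,fy=3.4,interpolation=cv2.INTER_CUBIC))
cv2.imwrite('pics/w2b.png',cv2.resize(a[105:220,265:365],(0,0),fx=5,fy=5,interpolation=cv2.INTER_CUBIC))
E
```

```text
(no output)
```

View pics/w2a.png

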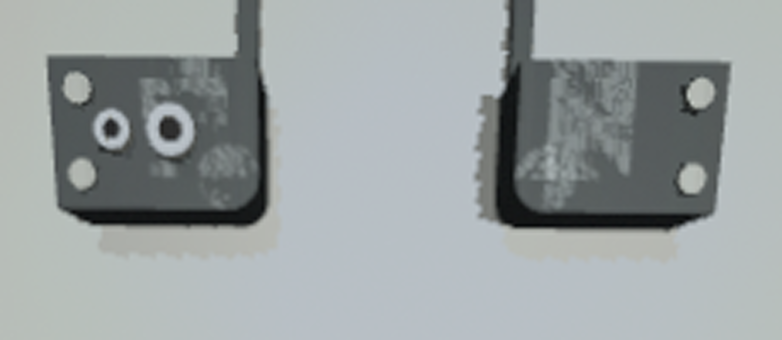

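View pics/w2b.png

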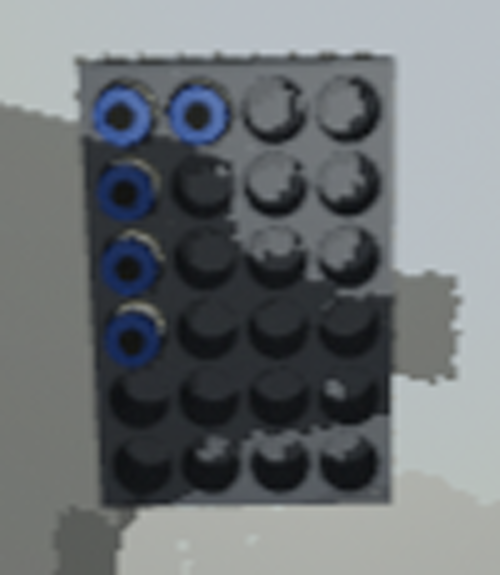

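```bash
python3 - <<'E'
from h import *
import pickle
np.set_printoptions(precision=4,suppress=True)
d=pickle.load(open('w2.pkl','rb'))
B=np.array([[18,88,80],[-18,88,80],[18,-88,80],[-18,-88,80],[0,34,80],[0,-34,80]])/1e3
uv=np.array([[48,57],[58,207],[730,63],[715,213],[256,132],[517,138]])/3.4+[220,0]
g,e=fit(d,B,uv,[.6,-.08,.23]);print('gap',g);print(e)
pts={(37.5,-7.5):(275,108),(37.5,-22.5):(350,108),(22.5,7.5):(206,186),(22.5,-7.5):(277,183),(22.5,-22.5):(350,182),
(-37.5,22.5):(143,465),(-37.5,7.5):(210,464),(-37.5,-7.5):(279,464),(-37.5,-22.5):(349,462),(-22.5,22.5):(139,400),(-22.5,7.5):(209,397),(-22.5,-7.5):(279,396),(-22.5,-22.5):(348,394),
(47,32):(82,60),(47,-32):(393,57),(-47,-32):(390,500),(-47,32):(103,505)}
T=np.array([[a/1e3,b/1e3,.066] for a,b in pts])
t,e=fit(d,T,np.array(list(pts.values()))/5+[265,105],[.48,-.09,.23]);print('tray',t);print(e.T);print(rel(g,t))
s=status.read_state();tp=[*s['ee_pos'][:2],2*np.arctan2(s['tool_rot'][1],s['tool_rot'][0])];print('tool in gap',rel(g,tp),'in tray',rel(t,tp))
E
```

```text
gap [ 0.5928 -0.0827  0.2312]
[[-0.4038 -0.4901]
 [-0.2684  0.2174]
 [ 0.1843 -0.2318]
 [-0.1408  0.273 ]
 [ 0.5757  0.7099]
 [ 0.089  -0.3126]]
tray [ 0.4772 -0.0908  0.2512]
[[ 0.1137 -0.0709 -0.4921 -0.0995 -0.1026 -0.1431  0.2235  0.1958 -0.028
   0.096   0.0597  0.0294  0.203  -0.7655  0.823   0.4007 -0.4329]
 [ 0.1783 -0.0006 -0.2822  0.14    0.1654 -0.2643 -0.223  -0.3817 -0.1405
  -0.58   -0.1439 -0.107   0.1305  0.5726  0.3769  0.4087  0.0744]]
[-0.1144  0.0186  0.02  ]
tool in gap [-0.1316  0.0104  0.0074] in tray [-0.0174 -0.0079 -0.0126]
```

The tray is 114 mm before the gap, 19 mm left of the centre line and turned 0.02 rad. I'll straddle it with open fingers and nudge it right with the left finger first.

```bash
python3 -m crank '[{"dx":0.22,"dy":-0.1,"dz":0,"yaw":0.08,"grip":1},{"dx":0.21,"dy":-0.1,"dz":0,"yaw":0,"grip":1},{"dx":0,"dy":0,"dz":0.6,"yaw":0,"grip":1},{"dx":0,"dy":0,"dz":0.6,"yaw":0,"grip":1},{"dx":0,"dy":0,"dz":0.6,"yaw":0,"grip":1},{"dx":0,"dy":0,"dz":0.6,"yaw":0,"grip":1},{"dx":0,"dy":0,"dz":0.6,"yaw":0,"grip":1},{"dx":0,"dy":0,"dz":0.6,"yaw":0,"grip":1},{"dx":0,"dy":0,"dz":0,"yaw":0,"grip":1},{"dx":0,"dy":0,"dz":0,"yaw":0,"grip":1},{"dx":0,"dy":0,"dz":0,"yaw":0,"grip":1}]'
cat > look.py <<'E'
from h import *
import sys
G=np.array([.5928,-.0827,.2312])
s=status.read_state();f=s['ft_force']
a=2*np.arctan2(s['tool_rot'][1],s['tool_rot'][0]); a=(a+np.pi)%(2*np.pi)-np.pi
p=rel(G,[*s['ee_pos'][:2],a])
print('t',s['t'],'tool in gap mm',np.round(p[:2]*1e3,1),'yaw',round(p[2],4),'z',round(s['ee_pos'][2],4),'F',np.round(f,1),'open',round(s['opening'],3))
for n in sys.argv[2:]:
    d=cam(n);im=d['image'][:,:,::-1]
    if n=='top': im=cv2.resize(im[90:250,260:440],(0,0),fx=3.7,fy=3.7,interpolation=cv2.INTER_CUBIC)
    cv2.imwrite(f'pics/{n}{sys.argv[1]}.png',im)
E
python3 look.py 3 wrist
```

```text
t: 3.13
ee_pos: [0.4789, -0.0899, 0.1104]
tool_rot: [3.12, 0.364, 0.002]
ft_force: [-0.6, -0.1, -0.1]
opening: 1.003
t 3.1333 tool in gap mm [-112.5   19. ] yaw 0.0012 z 0.1104 F [-0.6 -0.1 -0.1] open 1.003
```

View pics/wrist3.png

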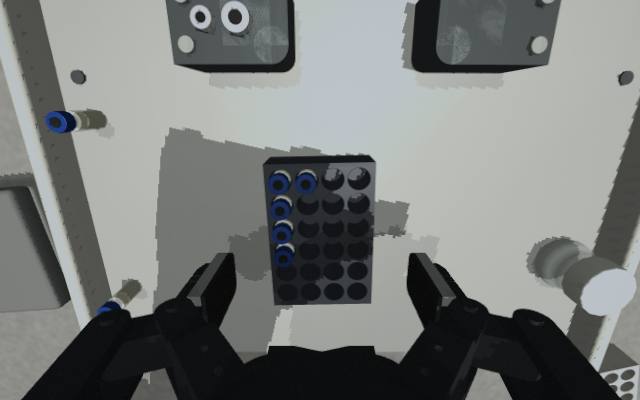

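```bash
python3 - <<'E'
from h import *
d=cam('wrist');d['cam_to_world']=d['mount']
for z in (.009,.013,.018,.022):
  for x in (.011,-.011): print(z,x,proj(d,[[x,-.0425,z],[x,.0425,z]]).round(0).tolist())
E
```

```text
0.009 0.011 [[234.0, 246.0], [409.0, 246.0]]
0.009 -0.011 [[237.0, 285.0], [405.0, 285.0]]
0.013 0.011 [[236.0, 243.0], [406.0, 243.0]]
0.013 -0.011 [[240.0, 281.0], [403.0, 281.0]]
0.018 0.011 [[238.0, 238.0], [404.0, 238.0]]
0.018 -0.011 [[242.0, 276.0], [400.0, 276.0]]
0.022 0.011 [[240.0, 235.0], [402.0, 235.0]]
0.022 -0.011 [[244.0, 272.0], [398.0, 272.0]]
```

```bash
python3 -m crank '[{"dx":0,"dy":0,"dz":0.45,"yaw":0,"grip":1},{"dx":0,"dy":0,"dz":0.45,"yaw":0,"grip":1},{"dx":0,"dy":0,"dz":0.4,"yaw":0,"grip":1},{"dx":0,"dy":0,"dz":0,"yaw":0,"grip":1},{"dx":0,"dy":0,"dz":0,"yaw":0,"grip":1},{"dx":0,"dy":0.06,"dz":0,"yaw":0,"grip":1},{"dx":0,"dy":0.06,"dz":0,"yaw":0,"grip":1},{"dx":0,"dy":0.04,"dz":0,"yaw":0,"grip":1},{"dx":0,"dy":0.04,"dz":0,"yaw":0,"grip":1},{"dx":0,"dy":0,"dz":0,"yaw":0,"grip":1}]'
python3 look.py 4 wrist
```

```text
t: 4.07
ee_pos: [0.4802, -0.0986, 0.0578]
tool_rot: [3.12, 0.363, 0.001]
ft_force: [0.5, 0.2, -0.4]
opening: 1.006
t 4.0667 tool in gap mm [-113.3   10.4] yaw 0.0003 z 0.0578 F [ 0.5  0.2 -0.4] open 1.006
```

View pics/wrist4.png

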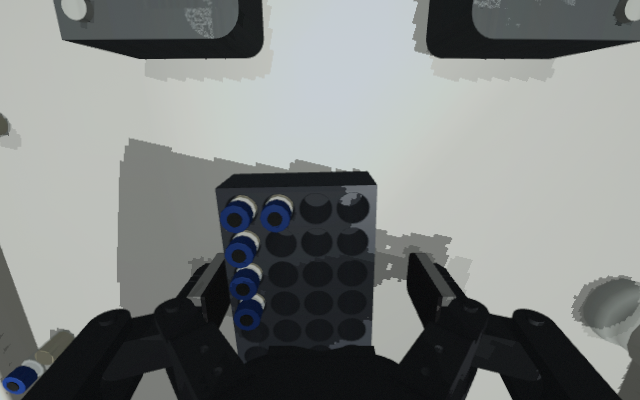

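```bash
python3 -m crank '[{"dx":0,"dy":0.04,"dz":0,"yaw":0,"grip":1},{"dx":0,"dy":0.04,"dz":0,"yaw":0,"grip":1},{"dx":0,"dy":0.04,"dz":0,"yaw":0,"grip":1},{"dx":0,"dy":0.04,"dz":0,"yaw":0,"grip":1},{"dx":0,"dy":0.04,"dz":0,"yaw":0,"grip":1},{"dx":0,"dy":0.04,"dz":0,"yaw":0,"grip":1},{"dx":0,"dy":0.04,"dz":0,"yaw":0,"grip":1},{"dx":0,"dy":0.04,"dz":0,"yaw":0,"grip":1},{"dx":0,"dy":0.04,"dz":0,"yaw":0,"grip":1},{"dx":0,"dy":0.04,"dz":0,"yaw":0,"grip":1},{"dx":0,"dy":0.04,"dz":0,"yaw":0,"grip":1},{"dx":0,"dy":0,"dz":0,"yaw":0,"grip":1}]'
python3 look.py 5 wrist top
```

```text
t: 5.12
ee_pos: [0.4839, -0.1157, 0.0573]
tool_rot: [3.12, 0.363, -0.0]
ft_force: [-0.0, 1.4, 0.4]
opening: 1.0
t 5.1167 tool in gap mm [-113.6   -7.1] yaw 0.0004 z 0.0573 F [-0.   1.4  0.4] open 1.0
```

View pics/wrist5.png

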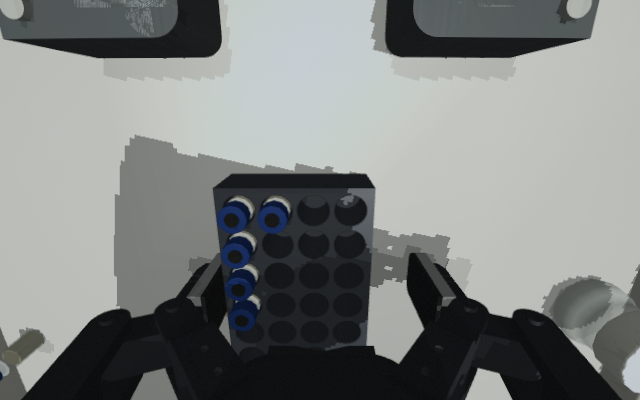

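```bash
python3 - <<'E'
import cv2
a=cv2.imread('pics/wrist5.png')
cv2.imwrite('pics/w5a.png',cv2.resize(a[165:355,200:390],(0,0),fx=3.15,fy=3.15,interpolation=cv2.INTER_CUBIC))
E
```

```text
(no output)
```

View pics/w5a.png

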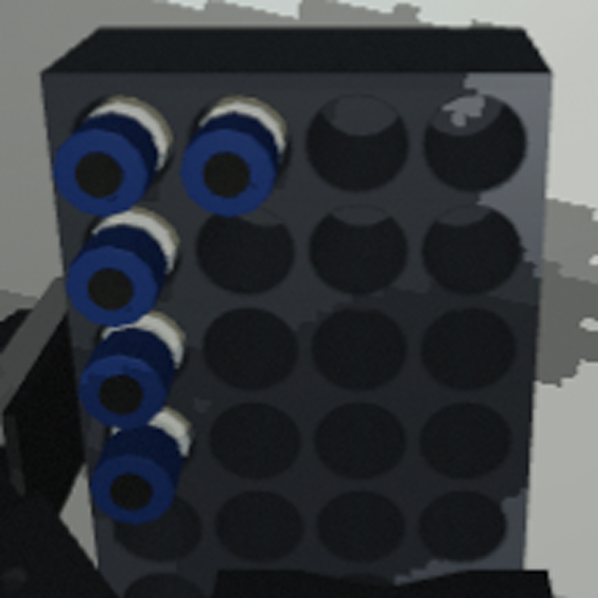

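```bash
cat > fit5.py <<'E'
E
python3 - <<'E'
from h import *
d=cam('wrist')
G=np.array([.5928,-.0827,.2312])
pts={(37.5,-7.5):(358,143),(37.5,-22.5):(475,143),(22.5,7.5):(245,249),(22.5,-7.5):(358,250),(22.5,-22.5):(472,250),(7.5,7.5):(251,348),(7.5,-7.5):(359,348),(7.5,-22.5):(468,348),(-7.5,7.5):(255,440),(-7.5,-7.5):(360,440),(-7.5,-22.5):(466,440),(-22.5,22.5):(157,526),(-22.5,7.5):(259,526),(-22.5,-7.5):(361,526),(-22.5,-22.5):(462,526),(47,32):(43,73),(47,-32):(552,73)}
T=np.array([[a/1e3,b/1e3,.066] for a,b in pts])
t,e=fit(d,T,np.array(list(pts.values()))/3.15+[200,165],[.48,-.11,.23]);print(t,np.abs(e).max(),rel(G,t))
print('gap foot inner pred',proj(d,pose(G,[[-.010,.034,.04],[-.010,-.034,.04],[-.005,.034,.08],[-.005,-.034,.08],[-.018,0.06,.04],[-.018,-.06,.04],[-.018,0.06,.08],[-.018,-.06,.08]])).round(1).tolist())
E
```

```text
[ 0.47990097 -0.10574837  0.23127184] 0.8788987289226213 [-1.15176464e-01  3.43523140e-03  7.18394600e-05]
gap foot inner pred [[222.8, 36.9], [385.5, 36.8], [177.0, -12.9], [415.8, -13.0], [163.8, 58.0], [445.1, 58.0], [96.5, 38.4], [498.7, 38.2]]
```

```bash
python3 -m crank '[{"dx":0,"dy":0.04,"dz":0,"yaw":0,"grip":1},{"dx":0,"dy":0.04,"dz":0,"yaw":0,"grip":1},{"dx":0,"dy":0,"dz":0,"yaw":0,"grip":1},{"dx":0,"dy":0,"dz":0,"yaw":0,"grip":1}]'
python3 look.py 6 wrist
python3 - <<'E'
import cv2
a=cv2.imread('pics/wrist6.png')
cv2.imwrite('pics/w6a.png',cv2.resize(a[165:355,200:390],(0,0),fx=3.15,fy=3.15,interpolation=cv2.INTER_CUBIC))
E
```

```text
t: 5.6
ee_pos: [0.4846, -0.1187, 0.0573]
tool_rot: [3.12, 0.363, -0.0]
ft_force: [0.3, 0.9, -0.3]
opening: 0.995
t 5.6 tool in gap mm [-113.6  -10.3] yaw 0.0005 z 0.0573 F [ 0.3  0.9 -0.3] open 0.995
```

View pics/w6a.png

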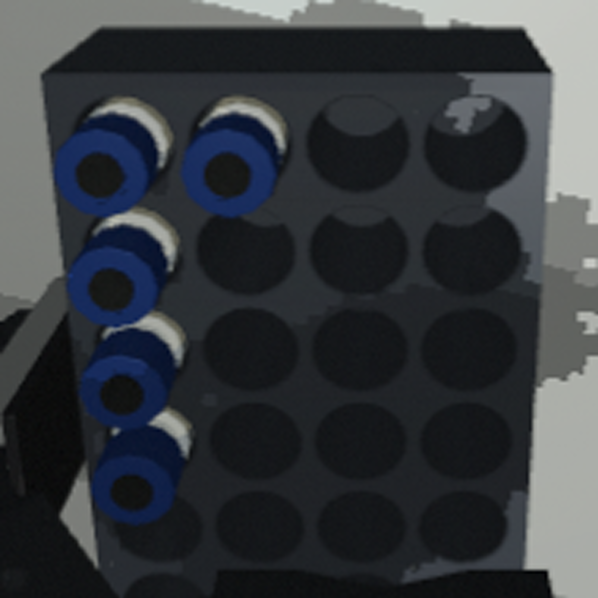

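```bash
python3 -m crank '[{"dx":0,"dy":-0.13,"dz":0,"yaw":0,"grip":1},{"dx":0,"dy":-0.13,"dz":0,"yaw":0,"grip":1},{"dx":0,"dy":0,"dz":0,"yaw":0,"grip":1},{"dx":0,"dy":0,"dz":-0.5,"yaw":0,"grip":1},{"dx":0,"dy":0,"dz":-0.5,"yaw":0,"grip":1},{"dx":0,"dy":0,"dz":-0.4,"yaw":0,"grip":1},{"dx":0,"dy":0,"dz":0,"yaw":0,"grip":1},{"dx":-0.6,"dy":0,"dz":0,"yaw":0,"grip":1},{"dx":-0.6,"dy":0,"dz":0,"yaw":0,"grip":1},{"dx":-0.6,"dy":0,"dz":0,"yaw":0,"grip":-0.53},{"dx":-0.1,"dy":0,"dz":0,"yaw":0,"grip":-0.53},{"dx":0,"dy":0,"dz":0,"yaw":0,"grip":-0.53}]'
python3 -m crank '[{"dx":0,"dy":0,"dz":0,"yaw":0,"grip":-0.53},{"dx":0,"dy":0,"dz":0,"yaw":0,"grip":-0.53},{"dx":0,"dy":0,"dz":0,"yaw":0,"grip":-0.53},{"dx":0,"dy":0,"dz":0,"yaw":0,"grip":-0.53}]'
python3 look.py 7 wrist
```

```text
t: 6.65
ee_pos: [0.4064, -0.1259, 0.113]
tool_rot: [3.121, 0.362, -0.003]
ft_force: [0.2, 0.7, 1.2]
opening: 0.603
t: 6.98
ee_pos: [0.4091, -0.1253, 0.1132]
tool_rot: [-3.12, -0.365, -0.001]
ft_force: [0.5, 0.3, 0.3]
opening: 0.235
t 6.9833 tool in gap mm [-188.6    0.7] yaw 0.0017 z 0.1132 F [0.5 0.3 0.3] open 0.235
```

View pics/wrist7.png

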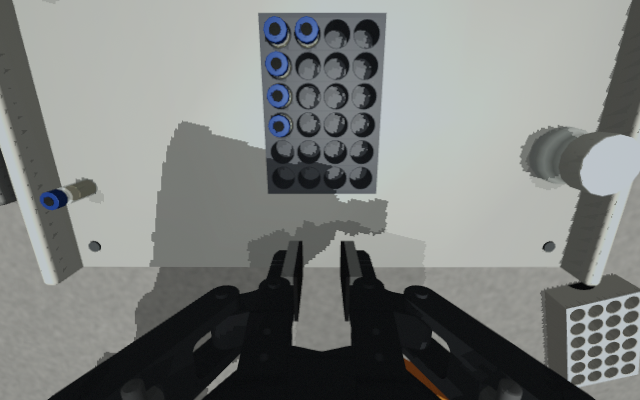

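```bash
python3 -m crank '[{"dx":0,"dy":0.02,"dz":0.4,"yaw":0.02,"grip":-0.53},{"dx":0,"dy":0,"dz":0.4,"yaw":0,"grip":-0.53},{"dx":0,"dy":0,"dz":0.23,"yaw":0,"grip":-0.53},{"dx":0,"dy":0,"dz":0,"yaw":0,"grip":-0.53},{"dx":0.15,"dy":0,"dz":0,"yaw":0,"grip":-0.53},{"dx":0.1,"dy":0,"dz":0,"yaw":0,"grip":-0.53},{"dx":0.06,"dy":0,"dz":0,"yaw":0,"grip":-0.53},{"dx":0.06,"dy":0,"dz":0,"yaw":0,"grip":-0.53},{"dx":0.06,"dy":0,"dz":0,"yaw":0,"grip":-0.53},{"dx":0.06,"dy":0,"dz":0,"yaw":0,"grip":-0.53},{"dx":0.06,"dy":0,"dz":0,"yaw":0,"grip":-0.53},{"dx":0,"dy":0,"dz":0,"yaw":0,"grip":-0.53}]'
python3 look.py 8 wrist scene
```

```text
t: 8.03
ee_pos: [0.4301, -0.1213, 0.0721]
tool_rot: [3.121, 0.361, 0.0]
ft_force: [0.6, -0.2, -0.5]
opening: 0.238
t 8.0333 tool in gap mm [-167.2   -0.3] yaw -0.0007 z 0.0721 F [ 0.6 -0.2 -0.5] open 0.238
```

View pics/wrist8.png

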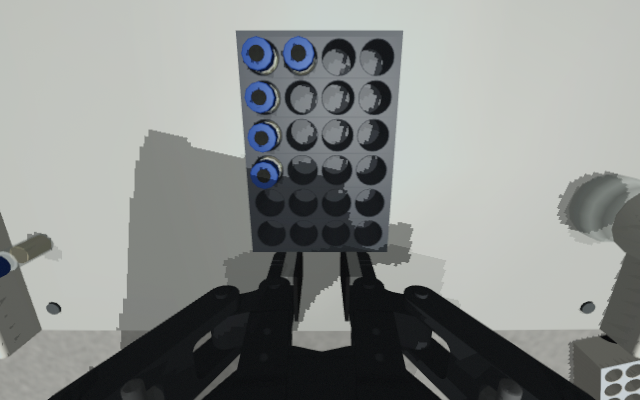

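```bash
python3 - <<'E'
import cv2
a=cv2.imread('pics/scene8.png')
cv2.imwrite('pics/s8a.png',cv2.resize(a[130:300,200:400],(0,0),fx=3.5,fy=3.5,interpolation=cv2.INTER_CUBIC))
E
```

```text
(no output)
```

View pics/s8a.png

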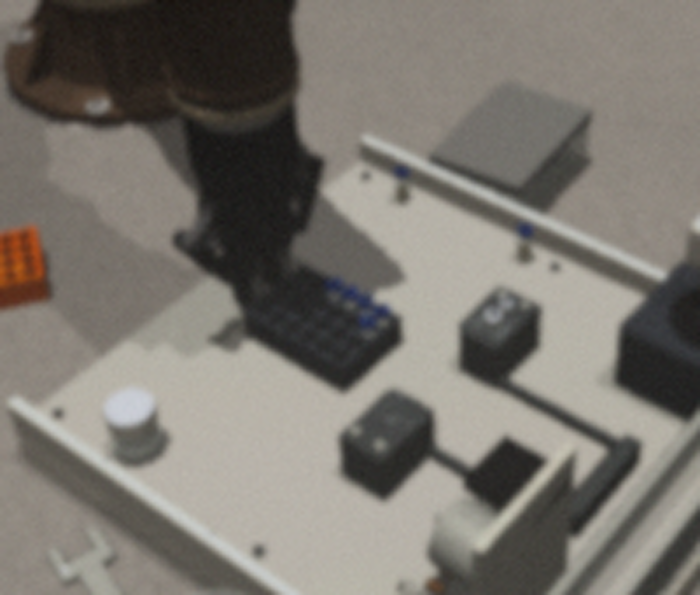

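```bash
python3 -m crank '[{"dx":0.06,"dy":0,"dz":0,"yaw":0,"grip":-0.53},{"dx":0.08,"dy":0,"dz":0,"yaw":0,"grip":-0.53},{"dx":0.08,"dy":0,"dz":0,"yaw":0,"grip":-0.53},{"dx":0.08,"dy":0,"dz":0,"yaw":0,"grip":-0.53},{"dx":0.08,"dy":0,"dz":0,"yaw":0,"grip":-0.53},{"dx":0.08,"dy":0,"dz":0,"yaw":0,"grip":-0.53},{"dx":0.08,"dy":0,"dz":0,"yaw":0,"grip":-0.53},{"dx":0.08,"dy":0,"dz":0,"yaw":0,"grip":-0.53},{"dx":0.08,"dy":0,"dz":0,"yaw":0,"grip":-0.53},{"dx":0.06,"dy":0,"dz":0,"yaw":0,"grip":-0.53},{"dx":0.04,"dy":0,"dz":0,"yaw":0,"grip":-0.53},{"dx":0,"dy":0,"dz":0,"yaw":0,"grip":-0.53}]'
python3 look.py 9 wrist top
```

```text
t: 9.13
ee_pos: [0.4616, -0.1139, 0.0722]
tool_rot: [3.121, 0.361, 0.001]
ft_force: [0.4, 0.3, 0.0]
opening: 0.233
t 9.1333 tool in gap mm [-134.9   -0.3] yaw -0.0006 z 0.0722 F [0.4 0.3 0. ] open 0.233
```

View pics/wrist9.png

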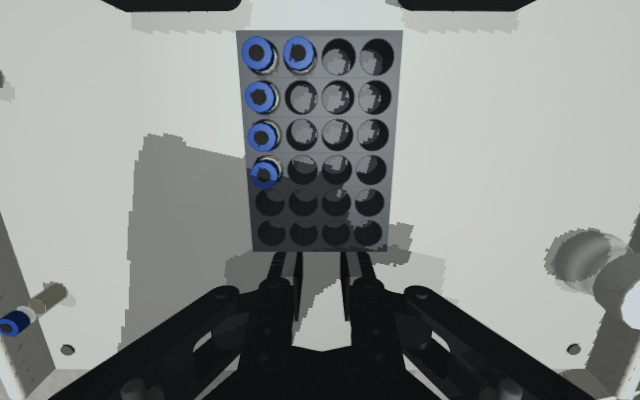

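View pics/top9.png

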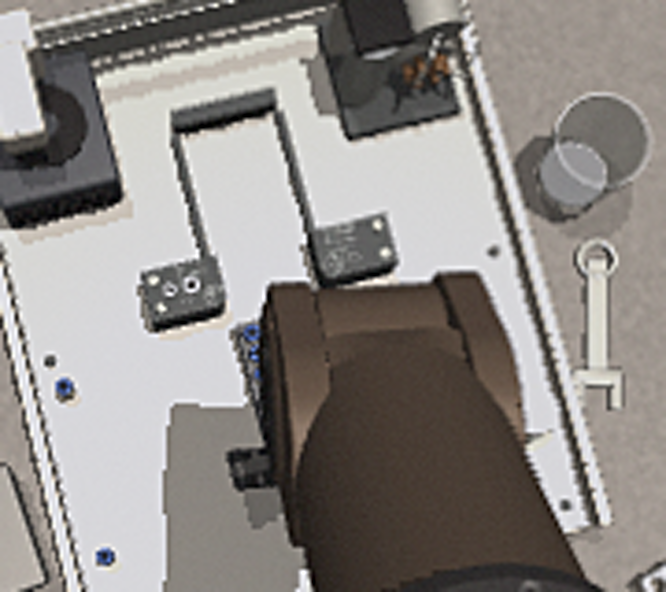

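```bash
python3 - <<'E'
from h import *
d=cam('wrist');G=np.array([.5928,-.0827,.2312])
T=np.array([[47,32,66],[47,-32,66],[-47,-32,66],[-47,32,66]])/1e3
t,e=fit(d,T,np.array([[236,30],[403,30],[387,252],[253,252]]),[.5,-.1,.23]);print(e.round(1).tolist(),rel(G,t))
print(proj(d,pose(G,[[-.010,.034,.04],[-.010,-.034,.04],[-.018,.06,.04],[-.018,-.06,.04]])).round(1).tolist())
print(proj(d,pose(rel([0,0,0],t),[[.047,.032,.04],[.047,-.032,.04]])).round(1).tolist())
E
python3 - <<'E'
import cv2
a=cv2.imread('pics/wrist9.png')
cv2.imwrite('pics/w9a.png',cv2.resize(a[0:70,200:440],(0,0),fx=3.3,fy=3.3,interpolation=cv2.INTER_CUBIC))
E
```

```text
[[-0.1, 0.4], [0.2, 0.3], [0.0, -0.6], [-0.1, -0.5]] [-7.84779507e-02  2.00212241e-04 -3.59884640e-05]
[[243.8, -9.6], [396.5, -9.6], [187.9, 11.2], [452.3, 11.0]]
[[251.1, 43.7], [388.4, 43.6]]
```

View pics/w9a.png

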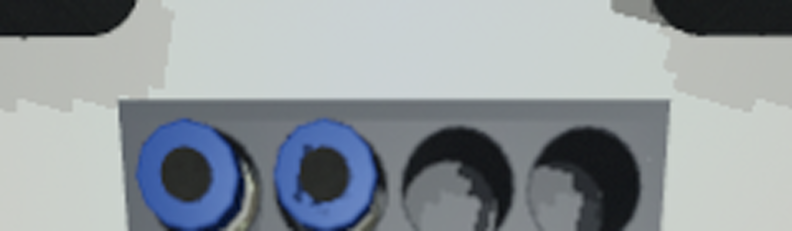

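```bash
python3 -m crank '[{"dx":0.06,"dy":0,"dz":0,"yaw":0,"grip":-0.53},{"dx":0.06,"dy":0,"dz":0,"yaw":0,"grip":-0.53},{"dx":0.06,"dy":0,"dz":0,"yaw":0,"grip":-0.53},{"dx":0.06,"dy":0,"dz":0,"yaw":0,"grip":-0.53},{"dx":0.06,"dy":0,"dz":0,"yaw":0,"grip":-0.53},{"dx":0.06,"dy":0,"dz":0,"yaw":0,"grip":-0.53},{"dx":0.06,"dy":0,"dz":0,"yaw":0,"grip":-0.53},{"dx":0.06,"dy":0,"dz":0,"yaw":0,"grip":-0.53},{"dx":0.06,"dy":0,"dz":0,"yaw":0,"grip":-0.53},{"dx":0.06,"dy":0,"dz":0,"yaw":0,"grip":-0.53},{"dx":0.06,"dy":0,"dz":0,"yaw":0,"grip":-0.53},{"dx":0.06,"dy":0,"dz":0,"yaw":0,"grip":-0.53}]'
python3 look.py 10 wrist
```

```text
t: 10.28
ee_pos: [0.4897, -0.1073, 0.0721]
tool_rot: [-3.121, -0.361, -0.001]
ft_force: [-0.3, -0.3, -1.1]
opening: 0.234
t 10.2833 tool in gap mm [-106.    -0.3] yaw -0.0006 z 0.0721 F [-0.3 -0.3 -1.1] open 0.234
```

View pics/wrist10.png

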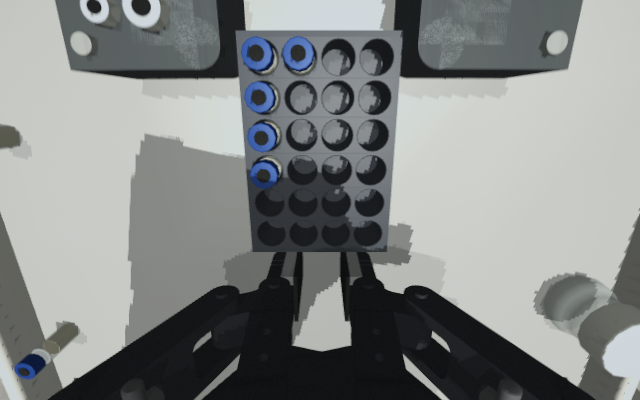

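The tray's nose is in the gap, square and with no side force, so I keep pushing.

```bash
python3 -m crank '[{"dx":0.08,"dy":0,"dz":0,"yaw":0,"grip":-0.53},{"dx":0.08,"dy":0,"dz":0,"yaw":0,"grip":-0.53},{"dx":0.08,"dy":0,"dz":0,"yaw":0,"grip":-0.53},{"dx":0.08,"dy":0,"dz":0,"yaw":0,"grip":-0.53},{"dx":0.08,"dy":0,"dz":0,"yaw":0,"grip":-0.53},{"dx":0.08,"dy":0,"dz":0,"yaw":0,"grip":-0.53},{"dx":0.08,"dy":0,"dz":0,"yaw":0,"grip":-0.53},{"dx":0.08,"dy":0,"dz":0,"yaw":0,"grip":-0.53},{"dx":0.08,"dy":0,"dz":0,"yaw":0,"grip":-0.53},{"dx":0.08,"dy":0,"dz":0,"yaw":0,"grip":-0.53},{"dx":0.08,"dy":0,"dz":0,"yaw":0,"grip":-0.53},{"dx":0.08,"dy":0,"dz":0,"yaw":0,"grip":-0.53}]'
python3 look.py 11 wrist top scene
python3 - <<'E'
import cv2
a=cv2.imread('pics/scene11.png')
cv2.imwrite('pics/s11a.png',cv2.resize(a[130:300,240:440],(0,0),fx=3.5,fy=3.5,interpolation=cv2.INTER_CUBIC))
E
```

```text
t: 11.33
ee_pos: [0.5268, -0.0986, 0.0721]
tool_rot: [3.121, 0.361, 0.0]
ft_force: [-1.3, -0.3, -0.4]
opening: 0.233
t 11.3333 tool in gap mm [-67.9  -0.3] yaw -0.0007 z 0.0721 F [-1.3 -0.3 -0.4] open 0.233
```

View pics/wrist11.png

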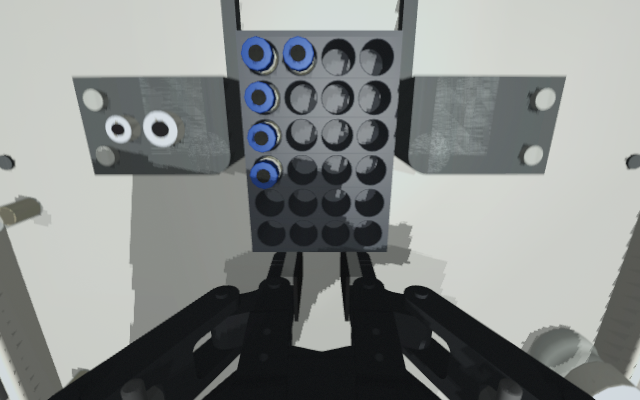

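View pics/s11a.png

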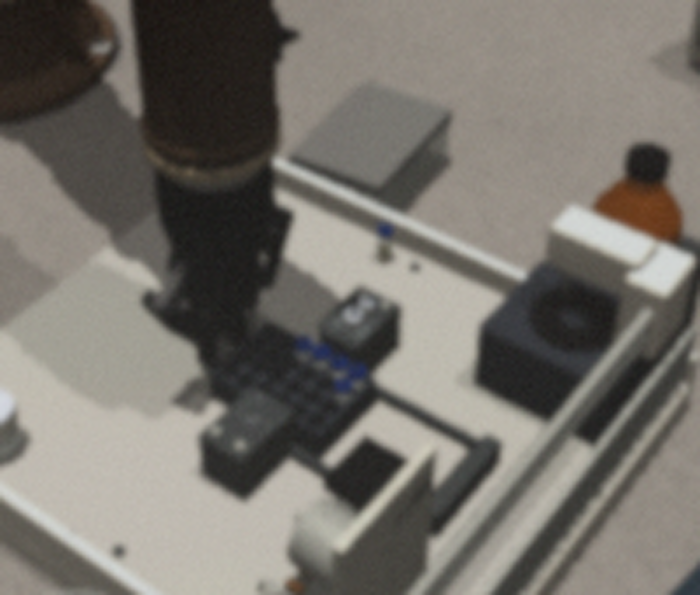

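Before the fingers enter the gap, the knuckles look to clear the block tops by only about 6 mm. I'll back off slightly, narrow the fingers and raise 3 mm.

```bash
python3 -m crank '[{"dx":-0.15,"dy":0,"dz":0,"yaw":0,"grip":-0.53},{"dx":0,"dy":0,"dz":-0.08,"yaw":0,"grip":-0.75},{"dx":0,"dy":0,"dz":0,"yaw":0,"grip":-0.75},{"dx":0,"dy":0,"dz":0,"yaw":0,"grip":-0.75},{"dx":0,"dy":0,"dz":0,"yaw":0,"grip":-0.75},{"dx":0.06,"dy":0,"dz":0,"yaw":0,"grip":-0.75},{"dx":0.06,"dy":0,"dz":0,"yaw":0,"grip":-0.75},{"dx":0.06,"dy":0,"dz":0,"yaw":0,"grip":-0.75},{"dx":0.06,"dy":0,"dz":0,"yaw":0,"grip":-0.75},{"dx":0.06,"dy":0,"dz":0,"yaw":0,"grip":-0.75},{"dx":0.06,"dy":0,"dz":0,"yaw":0,"grip":-0.75},{"dx":0.06,"dy":0,"dz":0,"yaw":0,"grip":-0.75}]'
python3 -m crank '[{"dx":0.08,"dy":0,"dz":0,"yaw":0,"grip":-0.75},{"dx":0.08,"dy":0,"dz":0,"yaw":0,"grip":-0.75},{"dx":0.08,"dy":0,"dz":0,"yaw":0,"grip":-0.75},{"dx":0.08,"dy":0,"dz":0,"yaw":0,"grip":-0.75},{"dx":0.08,"dy":0,"dz":0,"yaw":0,"grip":-0.75},{"dx":0.08,"dy":0,"dz":0,"yaw":0,"grip":-0.75},{"dx":0.06,"dy":0,"dz":0,"yaw":0,"grip":-0.75},{"dx":0,"dy":0,"dz":0,"yaw":0,"grip":-0.75}]'
python3 look.py 12 wrist
```

```text
t: 12.48
ee_pos: [0.5372, -0.0961, 0.0752]
tool_rot: [-3.121, -0.361, -0.0]
ft_force: [-0.9, -0.4, -1.0]
opening: 0.126
t: 13.15
ee_pos: [0.5587, -0.091, 0.0754]
tool_rot: [-3.121, -0.361, -0.001]
ft_force: [0.2, 0.1, 0.0]
opening: 0.123
t 13.15 tool in gap mm [-35.1  -0.3] yaw -0.0006 z 0.0754 F [0.2 0.1 0. ] open 0.123
```

View pics/wrist12.png

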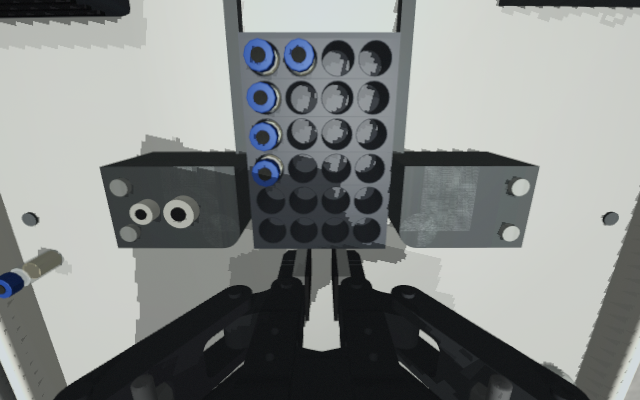

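```bash
python3 -m crank '[{"dx":0.06,"dy":0,"dz":0,"yaw":0,"grip":-0.75},{"dx":0.06,"dy":0,"dz":0,"yaw":0,"grip":-0.75},{"dx":0.06,"dy":0,"dz":0,"yaw":0,"grip":-0.75},{"dx":0.06,"dy":0,"dz":0,"yaw":0,"grip":-0.75},{"dx":0.06,"dy":0,"dz":0,"yaw":0,"grip":-0.75},{"dx":0.06,"dy":0,"dz":0,"yaw":0,"grip":-0.75}]'
python3 -m crank '[{"dx":0.06,"dy":0,"dz":0,"yaw":0,"grip":-0.75},{"dx":0.06,"dy":0,"dz":0,"yaw":0,"grip":-0.75},{"dx":0.06,"dy":0,"dz":0,"yaw":0,"grip":-0.75},{"dx":0.06,"dy":0,"dz":0,"yaw":0,"grip":-0.75},{"dx":0.06,"dy":0,"dz":0,"yaw":0,"grip":-0.75},{"dx":0.06,"dy":0,"dz":0,"yaw":0,"grip":-0.75},{"dx":0.06,"dy":0,"dz":0,"yaw":0,"grip":-0.75},{"dx":0,"dy":0,"dz":0,"yaw":0,"grip":-0.75}]'
python3 look.py 13 wrist
```

```text
t: 13.7
ee_pos: [0.5721, -0.088, 0.0753]
tool_rot: [3.121, 0.361, -0.001]
ft_force: [-4.6, -0.3, 4.4]
opening: 0.125
t: 14.37
ee_pos: [0.5893, -0.0838, 0.0753]
tool_rot: [-3.121, -0.362, -0.002]
ft_force: [-0.9, -0.6, 0.5]
opening: 0.125
t 14.3667 tool in gap mm [-3.7 -0.3] yaw -0.0005 z 0.0753 F [-0.9 -0.6  0.5] open 0.125
```

View pics/wrist13.png

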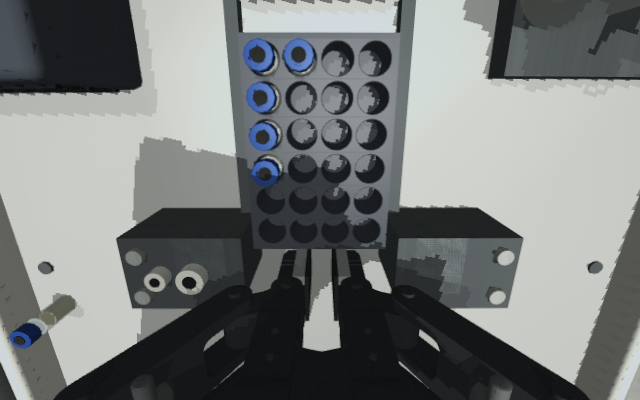

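```bash
for i in 1; do python3 -m crank '[{"dx":0.05,"dy":0,"dz":0,"yaw":0,"grip":-0.75},{"dx":0.05,"dy":0,"dz":0,"yaw":0,"grip":-0.75},{"dx":0.05,"dy":0,"dz":0,"yaw":0,"grip":-0.75}]'; done
python3 -m crank '[{"dx":0.04,"dy":0,"dz":0,"yaw":0,"grip":-0.75},{"dx":0.04,"dy":0,"dz":0,"yaw":0,"grip":-0.75}]'
python3 -m crank '[{"dx":0.03,"dy":0,"dz":0,"yaw":0,"grip":-0.75},{"dx":0.03,"dy":0,"dz":0,"yaw":0,"grip":-0.75},{"dx":0,"dy":0,"dz":0,"yaw":0,"grip":-0.75}]'
python3 look.py 14 wrist
```

```text
t: 14.67
ee_pos: [0.5942, -0.0827, 0.0753]
tool_rot: [3.121, 0.361, -0.0]
ft_force: [-2.1, 0.0, 0.5]
opening: 0.125
t: 14.83
ee_pos: [0.5976, -0.0819, 0.0753]
tool_rot: [-3.121, -0.361, -0.0]
ft_force: [-2.3, -0.7, 1.9]
opening: 0.126
t: 15.08
ee_pos: [0.6, -0.0814, 0.0753]
tool_rot: [-3.121, -0.361, -0.001]
ft_force: [-0.5, -0.4, -0.5]
opening: 0.126
t 15.0833 tool in gap mm [ 7.3 -0.4] yaw -0.0006 z 0.0753 F [-0.5 -0.4 -0.5] open 0.126
```

View pics/wrist14.png

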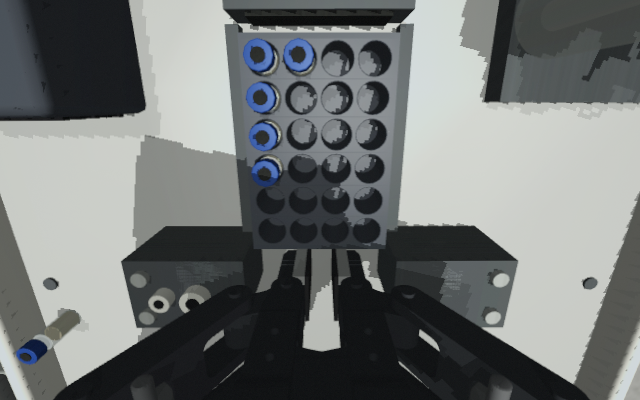

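```bash
python3 -m crank '[{"dx":0.03,"dy":0,"dz":0,"yaw":0,"grip":-0.75},{"dx":0.03,"dy":0,"dz":0,"yaw":0,"grip":-0.75},{"dx":0.03,"dy":0,"dz":0,"yaw":0,"grip":-0.75}]'
python3 -m crank '[{"dx":0.02,"dy":0,"dz":0,"yaw":0,"grip":-0.75},{"dx":0.02,"dy":0,"dz":0,"yaw":0,"grip":-0.75}]'
python3 -m crank '[{"dx":0.02,"dy":0,"dz":0,"yaw":0,"grip":-0.75},{"dx":0,"dy":0,"dz":0,"yaw":0,"grip":-0.75}]'
python3 look.py 15 wrist
```

```text
t: 15.38
ee_pos: [0.6032, -0.0807, 0.0753]
tool_rot: [3.121, 0.361, -0.0]
ft_force: [-2.1, -0.5, -0.4]
opening: 0.125
t: 15.55
ee_pos: [0.6048, -0.0803, 0.0753]
tool_rot: [-3.121, -0.361, 0.0]
ft_force: [-2.2, -1.3, 0.9]
opening: 0.121
t: 15.72
ee_pos: [0.6057, -0.0801, 0.0753]
tool_rot: [3.121, 0.361, 0.0]
ft_force: [-1.0, -0.3, 0.4]
opening: 0.122
t 15.7167 tool in gap mm [13.2 -0.4] yaw -0.0007 z 0.0753 F [-1.  -0.3  0.4] open 0.122
```

View pics/wrist15.png

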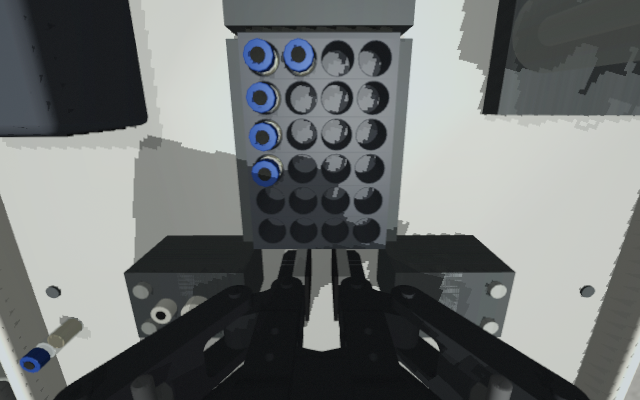

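Nearly at the stop. I'll use tiny steps until the force rises.

```bash
python3 -m crank '[{"dx":0.02,"dy":0,"dz":0,"yaw":0,"grip":-0.75},{"dx":0,"dy":0,"dz":0,"yaw":0,"grip":-0.75}]'
python3 -m crank '[{"dx":0.02,"dy":0,"dz":0,"yaw":0,"grip":-0.75},{"dx":0,"dy":0,"dz":0,"yaw":0,"grip":-0.75}]'
python3 -m crank '[{"dx":0.02,"dy":0,"dz":0,"yaw":0,"grip":-0.75},{"dx":0,"dy":0,"dz":0,"yaw":0,"grip":-0.75}]'
python3 look.py 16
```

```text
t: 15.93
ee_pos: [0.6064, -0.0799, 0.0753]
tool_rot: [3.121, 0.361, 0.0]
ft_force: [-1.5, -0.1, -0.6]
opening: 0.122
t: 16.1
ee_pos: [0.607, -0.0798, 0.0753]
tool_rot: [3.121, 0.361, -0.0]
ft_force: [-2.1, -1.1, 0.5]
opening: 0.124
t: 16.27
ee_pos: [0.6071, -0.0798, 0.0753]
tool_rot: [3.121, 0.361, -0.003]
ft_force: [-4.7, -1.8, 4.2]
opening: 0.13
t 16.2667 tool in gap mm [14.6 -0.5] yaw -0.0009 z 0.0753 F [-4.7 -1.8  4.2] open 0.13
```

```bash
python3 -m crank '[{"dx":0.02,"dy":0,"dz":0,"yaw":0,"grip":-0.75},{"dx":0,"dy":0,"dz":0,"yaw":0,"grip":-0.75},{"dx":0,"dy":0,"dz":0,"yaw":0,"grip":-0.75}]'
python3 look.py 16 wrist
python3 - <<'E'
import cv2
a=cv2.imread('pics/wrist16.png')
cv2.imwrite('pics/w16a.png',cv2.resize(a[0:80,210:430],(0,0),fx=3.5,fy=3.5,interpolation=cv2.INTER_CUBIC))
E
```

```text
t: 16.52
ee_pos: [0.6071, -0.0798, 0.0752]
tool_rot: [3.121, 0.361, -0.004]
ft_force: [-8.1, -1.9, 6.0]
opening: 0.123
t 16.5167 tool in gap mm [14.6 -0.5] yaw -0.0011 z 0.0752 F [-8.1 -1.9  6. ] open 0.123
```

View pics/w16a.png

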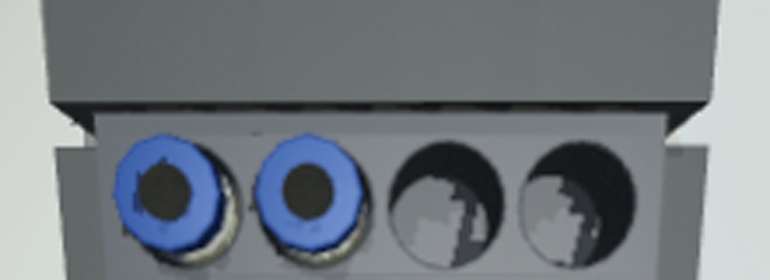

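The tray has stalled at the predicted home position and the force is rising, so it is seated. I'll back off, rise and check.

```bash
python3 -m crank '[{"dx":-0.05,"dy":0,"dz":0,"yaw":0,"grip":-0.75},{"dx":-0.1,"dy":0,"dz":0,"yaw":0,"grip":-0.75},{"dx":-0.2,"dy":0,"dz":0,"yaw":0,"grip":-0.75},{"dx":0,"dy":0,"dz":0,"yaw":0,"grip":-0.75},{"dx":0,"dy":0,"dz":-0.5,"yaw":0,"grip":-0.75},{"dx":0,"dy":0,"dz":-0.7,"yaw":0,"grip":-0.75},{"dx":0,"dy":0,"dz":-0.7,"yaw":0,"grip":-0.75},{"dx":0,"dy":0,"dz":-0.7,"yaw":0,"grip":-0.75},{"dx":-0.6,"dy":0,"dz":-0.6,"yaw":0,"grip":-0.75},{"dx":-0.7,"dy":0,"dz":-0.5,"yaw":0,"grip":-0.75},{"dx":-0.7,"dy":0,"dz":0,"yaw":0,"grip":-0.75},{"dx":0,"dy":0,"dz":0,"yaw":0,"grip":-0.75}]'
python3 -m crank '[{"dx":0,"dy":0,"dz":0,"yaw":0,"grip":-0.75},{"dx":0,"dy":0,"dz":0,"yaw":0,"grip":-0.75},{"dx":0,"dy":0,"dz":0,"yaw":0,"grip":-0.75}]'
python3 look.py 17 wrist top scene
python3 - <<'E'
from h import *
d=cam('wrist');G=np.array([.5928,-.0827,.2312]);t=pose(G,[[.071,0,0]])[0];t[2]=G[2]
print(proj(d,pose(t,[[x,y,.066] for x in(.047,-.047) for y in (.032,-.032)])).round(1).tolist())
a=cv2.imread('pics/wrist17.png')
cv2.imwrite('pics/w17a.png',cv2.resize(a[0:200,220:420],(0,0),fx=3,fy=3,interpolation=cv2.INTER_CUBIC))
E
```

```text
t: 17.57
ee_pos: [0.5131, -0.1027, 0.2245]
tool_rot: [3.119, 0.357, -0.001]
ft_force: [-0.8, 0.2, -0.1]
opening: 0.129
t: 17.82
ee_pos: [0.5178, -0.1005, 0.2231]
tool_rot: [-3.12, -0.362, -0.0]
ft_force: [1.0, 0.6, -0.0]
opening: 0.124
t 17.8167 tool in gap mm [-77.   -0.1] yaw -0.0002 z 0.2231 F [ 1.   0.6 -0. ] open 0.124
[[279.8, -55.2], [362.1, -55.2], [284.1, 74.6], [357.8, 74.6]]
```

View pics/wrist17.png

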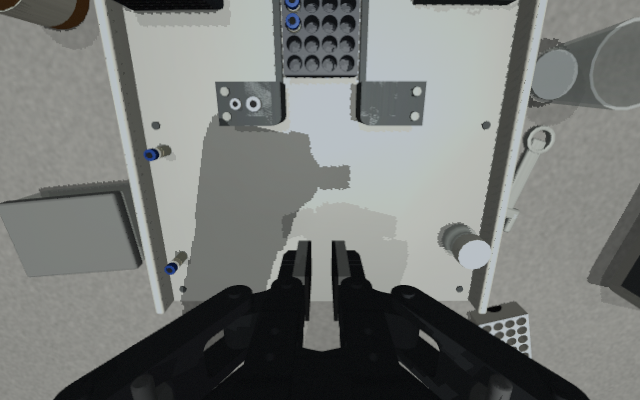

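View pics/w17a.png

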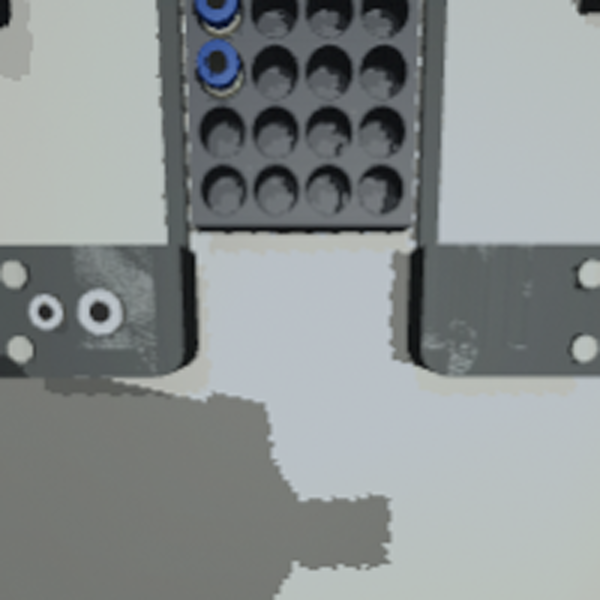

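View pics/scene17.png

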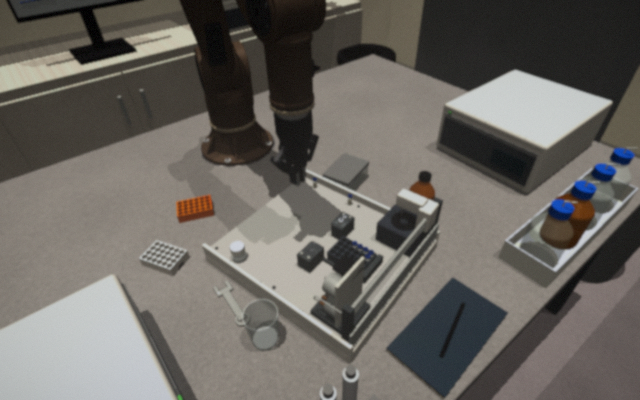

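```bash
python3 -m crank '[{"dx":0.5,"dy":0,"dz":0,"yaw":0,"grip":-0.75},{"dx":0.6,"dy":0,"dz":0,"yaw":0,"grip":-0.75},{"dx":0.6,"dy":0,"dz":0,"yaw":0,"grip":-0.75},{"dx":0.5,"dy":0,"dz":0,"yaw":0,"grip":-0.75},{"dx":0,"dy":0,"dz":0,"yaw":0,"grip":-0.75},{"dx":0,"dy":0,"dz":0,"yaw":0,"grip":-0.75},{"dx":0,"dy":0,"dz":0,"yaw":0,"grip":-0.75}]'
python3 look.py 18 wrist
python3 - <<'E'
from h import *
d=cam('wrist');G=np.array([.5928,-.0827,.2312]);t=pose(G,[[.071,0,0]])[0];t[2]=G[2]
print(proj(d,pose(t,[[x,y,.066] for x in(.047,-.047) for y in (.032,-.032)])).round(1).tolist())
print(proj(d,pose(G,[[.118,.03,.062],[-.018,.06,.08],[.018,.06,.08]])).round(1).tolist())
a=cv2.imread('pics/wrist18.png')
cv2.imwrite('pics/w18a.png',cv2.resize(a[0:170,250:400],(0,0),fx=3.5,fy=3.5,interpolation=cv2.INTER_CUBIC))
E
```

```text
t: 18.6
ee_pos: [0.6022, -0.0808, 0.2227]
tool_rot: [-3.121, -0.361, 0.002]
ft_force: [0.8, -0.2, -0.8]
opening: 0.124
t 18.6 tool in gap mm [ 9.6 -0.3] yaw -0.0006 z 0.2227 F [ 0.8 -0.2 -0.8] open 0.124
[[283.1, 65.1], [357.4, 65.0], [287.0, 172.0], [353.9, 171.9]]
[[285.9, 65.7], [257.6, 218.3], [255.0, 181.8]]
```

View pics/w18a.png

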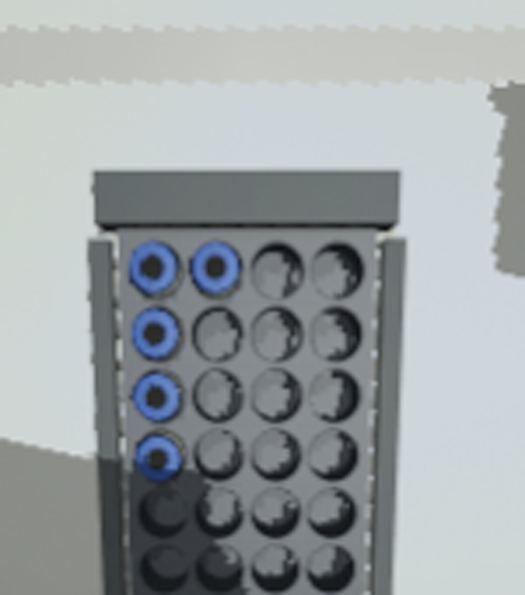

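The tray's front edge lies against the stop (row 65.4 against a predicted 65.1), with all five vials in their wells, and the gripper is clear of everything.

```bash
python3 - <<'E'
from cell import r
print(r.hand_in())
E
```

```text
the job is handed in; nothing more can be done
None
```

The vial tray is home against the rubber stop, and I handed the job in after about 19 s of robot time. I straddled the tray with open fingers and nudged it 18 mm sideways onto the centre line. I then pushed its near end with two fingertips through the gap, slowing to sub-millimetre steps at the stop.

**Seating:** the tool stalled at 14.6 mm (14.5 mm predicted). The force rose to about 10 N without any further movement.

**Last pictures, after backing off:**
- The tray's front edge lies against the stop, square between the rails, within about 0.3 pixel of where it should be.
- In the previous picture, its near edge showed 0.9 pixel (about 0.7 mm) short of the prediction, which is within calibration error.
- All five vials are in their wells.
- The two spare vials, the jar, the wrench, the beaker and the look-alike trays look unmoved.
- The gripper is clear at z = 0.22 m.

**Force blip:** one unexplained reading of about 6 N appeared midway through the gap and did not recur. It may have been friction.

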